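Lock the spring-loaded hold-down bar over the sample bottles

ROBOT

A 6-joint arm with a two-finger parallel gripper is mounted at the origin on the work surface. World frame = base frame: x ahead of the robot, y to its left, z up, the work surface at z = 0. Lengths are in mm, angles in degrees, forces in N, time in s.
With the tool pointing down it reaches from about 375 to 825 mm from the base axis. Payload 5.5 kg.
Tool frame: the origin (TCP) lies midway between the tips of the shut fingers; the grasp point (between the pads) lies 19 mm behind it; z points along the fingers, y is the line along which they close (so a half turn about z gives the same grasp; the last joint's range is limited). The gripper opens to 85 mm and grips with 20 to 120 N. Pads are 22 mm wide; open, the fingers measure 114 mm over their backs; the gripper's body (76 mm by 85 mm) begins 54 mm behind the grasp point. The pads swing forward as they close: fully open they stand 13 mm farther back than shut.
Start: joints at [72.307, 17.962, -2.699, 69.339, 0, 90], TCP at [182.346, 571.616, 231.299] pointing down, gripper open.
Joint ranges: [-152.73, 152.73], [-39.44, 99.34], [-58.76, 71.6], [-118.89, 123.64], [-81.53, 83.1], [-180, 180]. Speed limits (degrees/s): [136.94, 136.94, 172.46, 180, 180, 180].

INTERFACE

Orientations are given as a 3x3 rotation matrix whose columns are the frame's x, y, z axes.
In Python, from cell import env gives the robot as it stands.
- The arm moves only by the tool servo_tool, never from a script. Its argument "moves" is a list of rows, each an object of numbers: "tx", "ty", "tz": the shift along the tool's x, y, z in cm; "rx", "ry", "rz": the turn, a rotation vector about the tool's x, y, z in rad; "gripper": the gripper command: -1 is shut, 1 is fully open, values between are in proportion. In form: [{"tx": .., "ty": .., "tz": .., "rx": .., "ry": .., "rz": .., "gripper": ..}, ...]. A call has 1 to 12 rows; each row shifts and turns the commanded pose from where the row before left it, along the tool's axes as they then stand; what a row does not reach is not made up. A row lasts 1/10 s, in which the tool goes at most 50 mm and 8.59 degrees, less where a joint would pass 70% of its speed; a pose out of reach is approached as far as the arm can. A call is refused whole if a number of a shift passes 5 or a number of a turn 0.15, either way. A call with a gripper value outside its range is refused whole. The fingers move at their own pace and stop on an object; the grip force is fixed at half the most. Time passes only in rows, so rows that do not move let the fingers close. It gives the time, the measured TCP pose, the force, the opening and the grip force at its end, in the units of the state.
- env.read_state(): the state, without advancing time (a new reading comes with each control period).
- env.get_image(name): name is "scene" or "side" or "wrist"; returns the picture (480x640x3 uint8, blue, green, red); there is no depth.
- env.calibration(name): a dict with "camera_matrix" (3x3 intrinsics, pixels), "eye" and "attitude" of the camera in the world; the wrist camera has in their place "hand_eye" (4x4, takes a point from camera to tool coordinates, whose origin is the TCP and whose axes are the flange's). Camera axes: x right, y up, looking along -z (the intrinsics and any distortion apply to the point x, -y, -z); pixel columns grow to the right and rows downward; lengths in mm; the calibration is good to about 2 mm. A picture is of the moment at which its call begins: read the wrist's pose just before it. calibration takes no time and is no camera call.
- env.finish_job(): hands the job in; it is judged then, once.
The state is a dict: "time": time; "joints": joint angles; "qd": joint speeds; "joint_efforts": joint torques, N m; "tool_pos": TCP position; "orientation": TCP orientation; "contact_force": force on the tool from outside, world axes, zero at the start; "wrist_torque": the same for the moment, N m; "gripper_width": finger opening in mm; "gripper_force": force on a finger pad.
Only numpy, scipy, OpenCV 4.12 (cv2) and the standard library are available. Lean on these libraries where they do the work, as an engineer would, in place of code of your own. Each camera call takes 0.05 s, during which the arm holds its last target. There are 200 camera calls.

TASK

Secure the three sample bottles in their carrier for transport: swing the yellow spring-loaded bar down over them by its red T-handle, press it fully down until it lands on the steel channel so that the foot under the handle goes through the slot in it, and while holding it down turn the handle clockwise (seen from above) to its stop so that the bar stays locked down when you let go. Do not force anything against the channel (keep under 40 N), and do not disturb the bottles in the carrier or the things standing beside it.

Things in the scene. Friction and masses are not known exactly. Their poses are not given: they have to be found in the camera images.
- carrier: Bottle carrier fixed on the bench: aluminium base plate 360 x 120 x 12 mm with a white three-pocket tray, a grey hinge post near one end and an upright steel channel near the other. Origin at the centre of its underside; x runs along its length from the hinge post (x = -115 mm) to the channel (x = +115 mm), y across, z up. Everything on it lies within 180 mm of the origin along x and 60 mm across.
- bar_hinge (a point): Point on the carrier, on the bar's hinge axis, 115 mm from the carrier's centre towards the hinge post and 123 mm above the bench. The hinge axis is parallel to the carrier's y. It does not move when the bar swings.
- slot (a point): Carrier point on the slot's vertical centre line, 230 mm from the hinge axis along the carrier's x, 114 mm above the bench: lowest setting of the channel's top. The channel (56 mm long in x, 58 mm wide, plates to 67 mm, 50 mm inside) is clamped 0 to 20 mm above it, a height not given: feel for it. Slot along x, 16 mm wide, between lips 14 mm thick.
- handle_grip (a point): Centre of the red T-handle's grip, a block 14 mm thick (x), 44 mm long (y), 32 mm tall (z, the stem's axis, square to the bar, away from its upper face). It is 230 mm along the bar from the hinge axis and 34 mm above the bar's middle plane, with a 12 mm gap under the grip. Axes turn with the handle; at handle 0, x points along the bar away from the hinge.
- foot_mid (a point): Centre of the steel latch foot on the handle's stem, under the bar: 34 mm long (x), 7 mm wide (y), 10 mm thick (z), axes as the grip's. It turns with the handle. Its top is 23 mm and its underside 33 mm below the bar's middle plane. It passes the slot only with the handle within about 0.25 rad of 0.
- bar (a joint): Yellow bar's angle above level, rad. A torsion spring holds it up at 0.70 and pulls back harder as it is wound down: about 3 N there, 7 N at level, felt at the handle. Going down it is stopped by landing on the channel's lips, somewhere between -0.013 and 0.074; only pressed there (within 2 mm) can the foot turn under them. Locked, it rests 3 mm higher (0 to 0.087). Free, it springs up.
- bar_tip (a point): Middle of the bar's free end, 256 mm from the hinge axis. The bar is 30 mm wide and 12 mm thick; its middle plane goes through the hinge axis.
- handle (a joint): Angle of the red T-handle about its stem, rad, positive clockwise as seen from above; stops at -0.6 and 1.35. At 0 the grip lies across the bar and the foot is in line with the slot; beyond about 1.0 the foot lies well across under the lips and holds the bar (grip nearly in line with the bar). It starts up to 0.45 either side of 0, turns with light friction and stays where it is left.
- bottle0_mid (a point): Half-way up a loose bottle (44 mm diameter, 94 mm tall, blue cap) in the carrier pocket next to the hinge post; its foot stands 16 mm above the bench.
- bottle1_mid (a point): The same for the middle pocket's bottle (white cap).
- bottle2_mid (a point): The same for the bottle in the pocket next to the channel (blue cap).
- spare_mid (a point): Half-way up a bystander: spare bottle with blue cap, 52 mm diameter, 105 mm tall, standing on the bench beside the carrier.
- jar_mid (a point): Half-way up a bystander: clear jar with white cap, 40 mm diameter, 70 mm tall, standing on the bench beside the carrier.
- counter_mid (a point): Half-way up a bystander: black hand counter, 52 x 40 x 36 mm, on the bench beside the carrier.

How it is judged:
By the outcome, as a careful person would: the job done as asked, in the order asked, and still so for the second after the job is handed in, with the robot touching nothing.
It also fails if it takes over 58 s, if anything falls off the work surface, if the arm or the gripper's body presses on something with over 40 N, if the wrist force passes 120 N, or if a joint passes its speed limit or range.

## Working session

There is one attempt and no reset: what is moved stays moved. The work goes in short steps, Python scripts to look and compute and a tool call to move; the robot and the scene stay as the last step left them, time stands still between calls to the robot, and variables do not carry over. Pictures are saved under pics/ and viewed, at most 10 in all, crops included, and the job is handed in when it is done.

Besides the shell and the picture viewer there is one more tool, called after ">>>" as name(argument=value, ...) on one line, values as JSON. servo_tool: Moves the arm, as the interface text tells. Its arguments: {"type":"object","properties":{"moves":{"type":"array","items":{"type":"object","properties":{"tx":{"type":"number"},"ty":{"type":"number"},"tz":{"type":"number"},"rx":{"type":"number"},"ry":{"type":"number"},"rz":{"type":"number"},"gripper":{"type":"number"}}}}},"required":["moves"]}

```bash
ls; mkdir -p pics; python3 - <<'E'
from cell import env
import cv2,numpy as np
s=env.read_state();print({k:np.round(v,3).tolist() for k,v in s.items()})
for n in("scene","side"):
    cv2.imwrite(f"pics/{n}0.png",env.get_image(n)); c=env.calibration(n);print(n,{k:np.round(v,3).tolist() if not isinstance(v,str) else v for k,v in c.items()})
print(env.calibration("wrist"))
cv2.imwrite("pics/wrist0.png",env.get_image("wrist"))
a=cv2.imread("pics/scene0.png");b=cv2.imread("pics/side0.png")
E
```

```text
pics
{'time': 0.0, 'joints': [72.307, 18.004, -2.755, 69.339, -0.001, 90.001], 'qd': [-0.054, -0.1, 0.104, 0.03, -0.07, -0.026], 'joint_efforts': [0.001, -53.958, 33.975, 0.019, -0.0, 0.0], 'tool_pos': [182.185, 571.065, 230.436], 'orientation': [[-0.953, 0.304, -0.0], [0.304, 0.953, -0.002], [-0.0, -0.002, -1.0]], 'contact_force': [0.279, -0.153, 0.991], 'wrist_torque': [-0.04, 0.066, 0.012], 'gripper_force': 0.0, 'gripper_width': 85.277}
scene {'camera_matrix': [[435.336, 0.0, 317.636], [0.0, 435.336, 239.132], [0.0, 0.0, 1.0]], 'eye': [909.345, -263.372, 547.602], 'attitude': [[0.601, -0.539, 0.59], [0.799, 0.393, -0.454], [0.013, 0.745, 0.667]]}
side {'camera_matrix': [[585.589, 0.0, 325.304], [0.0, 585.589, 238.835], [0.0, 0.0, 1.0]], 'eye': [484.806, -789.064, 677.207], 'attitude': [[0.998, 0.041, -0.056], [-0.069, 0.57, -0.819], [-0.002, 0.821, 0.571]]}
{'camera_matrix': array([[366.24451571,   0.        , 313.66539026],
       [  0.        , 366.24451571, 232.69223332],
       [  0.        ,   0.        ,   1.        ]]), 'hand_eye': array([[ 7.01617084e-04,  9.56892482e-01,  2.90441535e-01,
         7.42845399e+01],
       [ 9.99999630e-01, -5.27027101e-04, -6.79340004e-04,
        -3.00447673e-01],
       [-4.96984783e-04,  2.90441904e-01, -9.56892498e-01,
        -1.43090394e+02],
       [ 0.00000000e+00,  0.00000000e+00,  0.00000000e+00,
         1.00000000e+00]])}
```

View pics/scene0.png

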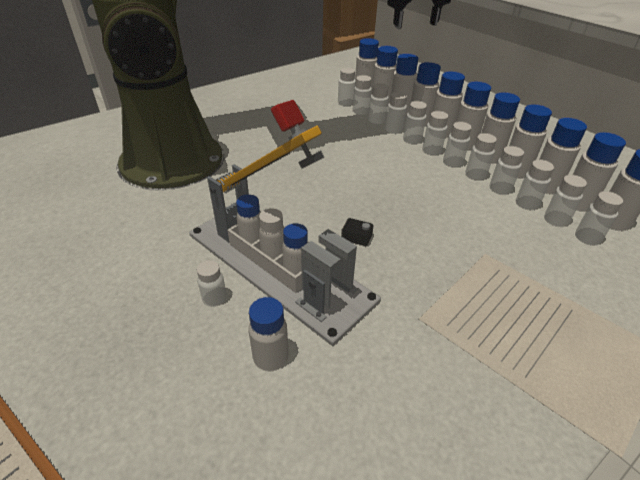

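View pics/side0.png

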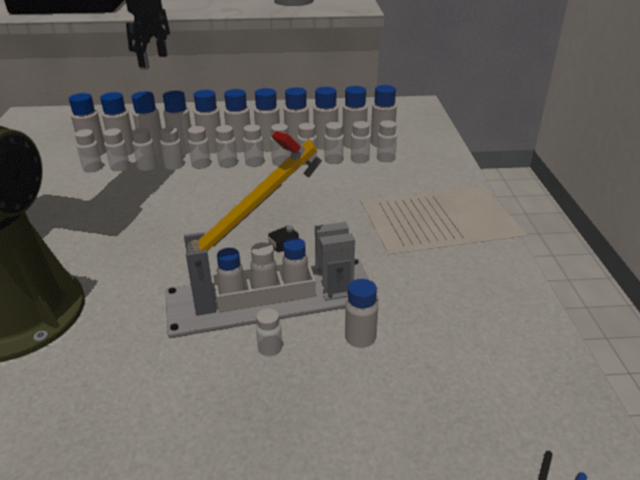

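The scene view shows the carrier with the bar raised, its red handle near (288,115) and the channel near (328,270). The plate screws are at about (197,231), (333,332) and (372,296). In the side view the handle is near (286,142), with plate screws at about (172,290), (175,326) and (355,262).

```bash
cat > h.py <<'E'
from cell import env
import cv2,numpy as np
def cam(n,st=None):
    c=env.calibration(n);K=np.array(c["camera_matrix"])
    if n=="wrist":
        H=np.array(c["hand_eye"]);R=np.array(st["orientation"]);t=np.array(st["tool_pos"])
        return K,R@H[:3,:3],R@H[:3,3]+t
    return K,np.array(c["attitude"]),np.array(c["eye"])
def ray(C,p):
    K,R,e=C;d=np.linalg.inv(K)@[p[0],p[1],1];d=R@(d*[1,-1,-1]);return e,d/np.linalg.norm(d)
def plane(C,p,z):
    e,d=ray(C,p);return e+d*(z-e[2])/d[2]
def tri(rs):
    A=sum(np.eye(3)-np.outer(d,d) for e,d in rs);b=sum((np.eye(3)-np.outer(d,d))@e for e,d in rs)
    x=np.linalg.solve(A,b);return x,[round(float(np.linalg.norm((np.eye(3)-np.outer(d,d))@(x-e))),1) for e,d in rs]
def proj(C,X):
    K,R,e=C;q=R.T@(np.asarray(X)-e);q=q*[1,-1,-1];u=K@q;return u[:2]/u[2]
def mask(im,col):
    h=cv2.cvtColor(im,cv2.COLOR_BGR2HSV)
    if col=="red": return cv2.inRange(h,(0,150,60),(7,255,255))|cv2.inRange(h,(172,150,60),(180,255,255))
    if col=="yellow": return cv2.inRange(h,(15,180,80),(32,255,255))
    if col=="blue": return cv2.inRange(h,(105,150,50),(125,255,255))
def blobs(m,amin=30):
    n,l,s,c=cv2.connectedComponentsWithStats(m);return [(s[i,4],c[i].round(1).tolist(),l==i) for i in range(1,n) if s[i,4]>amin]
E
python3 - <<'E'
from h import *
for n in("scene","side"):
    im=cv2.imread(f"pics/{n}0.png")
    for c in("red","yellow"):
        for a,ce,m in blobs(mask(im,c)):
            cs,_=cv2.findContours(m.astype(np.uint8),0,2); print(n,c,a,ce,np.round(cv2.minAreaRect(cs[0])[0:3][0]),cv2.boxPoints(cv2.minAreaRect(cs[0])).round().tolist())
    g=cv2.cvtColor(im,cv2.COLOR_BGR2GRAY)
    for a,ce,m in blobs((g<45).astype(np.uint8)*255,6):
        if a<120 and 160<ce[0]<400 and 220<ce[1]<345: print(n,"dark",a,ce,plane(cam(n),ce,12).round(1))
a=cv2.imread("pics/scene0.png")[90:350,185:385];b=cv2.imread("pics/side0.png")[120:350,160:390]
a=cv2.resize(a,None,fx=2.0,fy=2.0,interpolation=2);b=cv2.resize(b,None,fx=1.7,fy=1.7,interpolation=2)
o=np.zeros((520,800,3),np.uint8);o[:a.shape[0],:a.shape[1]]=a;o[:b.shape[0],405:405+b.shape[1]]=b;cv2.imwrite("pics/crop1.png",o)
E
```

```text
scene red 623 [287.1, 114.4] [287. 114.] [[270.0, 108.0], [292.0, 97.0], [304.0, 120.0], [282.0, 132.0]]
scene yellow 788 [272.3, 155.5] [269. 157.] [[218.0, 181.0], [316.0, 124.0], [321.0, 133.0], [223.0, 190.0]]
scene dark 24 [300.2, 226.2] [386.6  96.5  12. ]
scene dark 25 [196.8, 230.1] [281.8 -66.9  12. ]
scene dark 38 [371.3, 295.8] [596.2  88.8  12. ]
scene dark 106 [276.6, 324.4] [553.5 -64.9  12. ]
scene dark 47 [331.8, 331.9] [613.7  -6.2  12. ]
scene dark 9 [263.2, 332.3] [553.8 -88.7  12. ]
side red 259 [286.4, 140.8] [286. 140.] [[271.0, 136.0], [278.0, 127.0], [302.0, 144.0], [295.0, 153.0]]
side yellow 1905 [254.4, 198.2] [256. 196.] [[195.0, 243.0], [308.0, 139.0], [318.0, 149.0], [204.0, 253.0]]
side dark 10 [355.8, 261.5] [601.8  86.3  12. ]
side dark 21 [197.9, 263.7] [305.6 100.7  12. ]
side dark 18 [339.1, 270.1] [568.1  62.3  12. ]
side dark 26 [171.7, 290.1] [267.8  26.2  12. ]
side dark 36 [174.0, 326.5] [285.1 -68.   12. ]
```

View pics/crop1.png

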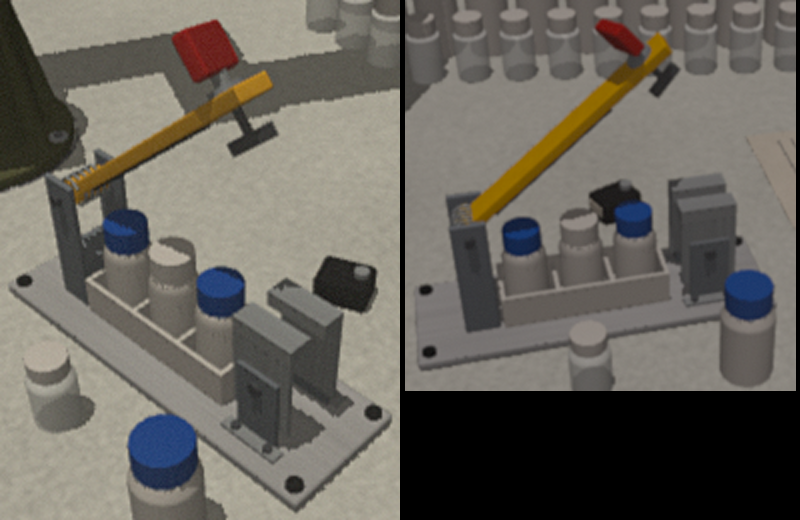

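The crop confirms the carrier's plate screws, which put its centre near (441,10) with yaw about 10.5°. The red grip sits at about 297 mm height by geometry. I'll check that by triangulation and start the transit.

```bash
python3 - <<'E'
from h import *
S,D=cam("scene"),cam("side")
print("grip",tri([ray(S,(287.1,114.4)),ray(D,(286.4,140.8))]))
# channel top near-plate outer corners (crop->px): front-left and front-right
f=lambda x,y:(185+x/2,90+y/2); g=lambda x,y:(160+(x-405)/1.7,120+y/1.7)
print("chan near top, outer-right corner",tri([ray(S,f(290,358)),ray(D,g(731,207))]))
print("chan near top, outer-left corner",tri([ray(S,f(236,323)),ray(D,g(680,210))]))
c,s=np.cos(np.radians(10.5)),np.sin(np.radians(10.5));o=np.array([441,10,0])
w=lambda x,y,z:o+[c*x-s*y,s*x+c*y,z]
print("hinge",w(-115,0,123),"slot",w(115,0,114),"grip exp",w(-115+154,0,297))
E
```

```text
grip (array([481.35900935,  14.22092764, 299.25057355]), [0.9, 0.9])
chan near top, outer-right corner (array([583.73930532,   9.91805333, 111.72329352]), [0.2, 0.2])
chan near top, outer-left corner (array([ 5.33689414e+02, -1.58025788e-01,  1.15501749e+02]), [2.3, 2.3])
hinge [327.92568563 -10.95708543 123.        ] slot [554.07431437  30.95708543 114.        ] grip exp [479.34694139  17.10718549 297.        ]
```

>>> servo_tool(moves=[{"tz": -4.8,"gripper": 1},{"tz": -4.8,"gripper": 1},{"tz": -4.7,"gripper": 1},{"tx": -2.8,"ty": -3.35,"gripper": 1},{"tx": -2.8,"ty": -3.35,"gripper": 1},{"tx": -2.8,"ty": -3.35,"gripper": 1},{"tx": -2.8,"ty": -3.35,"gripper": 1},{"tx": -2.8,"ty": -3.35,"gripper": 1},{"tx": -2.8,"ty": -3.35,"gripper": 1},{"tx": -2.8,"ty": -3.35,"gripper": 1},{"tx": -2.8,"ty": -3.35,"gripper": 1},{"gripper": 1}])

```text
$.moves[0]: bad value
```

>>> servo_tool(moves=[{"tx": 0.0,"ty": 0.0,"tz": -4.8,"rx": 0.0,"ry": 0.0,"rz": 0.0,"gripper": 1.0},{"tx": 0.0,"ty": 0.0,"tz": -4.8,"rx": 0.0,"ry": 0.0,"rz": 0.0,"gripper": 1.0},{"tx": 0.0,"ty": 0.0,"tz": -4.7,"rx": 0.0,"ry": 0.0,"rz": 0.0,"gripper": 1.0},{"tx": -2.8,"ty": -3.35,"tz": 0.0,"rx": 0.0,"ry": 0.0,"rz": 0.0,"gripper": 1.0},{"tx": -2.8,"ty": -3.35,"tz": 0.0,"rx": 0.0,"ry": 0.0,"rz": 0.0,"gripper": 1.0},{"tx": -2.8,"ty": -3.35,"tz": 0.0,"rx": 0.0,"ry": 0.0,"rz": 0.0,"gripper": 1.0},{"tx": -2.8,"ty": -3.35,"tz": 0.0,"rx": 0.0,"ry": 0.0,"rz": 0.0,"gripper": 1.0},{"tx": -2.8,"ty": -3.35,"tz": 0.0,"rx": 0.0,"ry": 0.0,"rz": 0.0,"gripper": 1.0},{"tx": -2.8,"ty": -3.35,"tz": 0.0,"rx": 0.0,"ry": 0.0,"rz": 0.0,"gripper": 1.0},{"tx": -2.8,"ty": -3.35,"tz": 0.0,"rx": 0.0,"ry": 0.0,"rz": 0.0,"gripper": 1.0},{"tx": -2.8,"ty": -3.35,"tz": 0.0,"rx": 0.0,"ry": 0.0,"rz": 0.0,"gripper": 1.0}])

```text
time: 1.25
tool_pos: [314.4, 246.5, 374.2]
orientation: [[-0.953, 0.303, 0.0], [0.303, 0.953, -0.0], [-0.0, -0.0, -1.0]]
contact_force: [0.7, -0.0, 0.1]
gripper_width: 85.5
gripper_force: 0.0
```

>>> servo_tool(moves=[{"tx": -2.8,"ty": -3.33,"tz": 0.0,"rx": 0.0,"ry": 0.0,"rz": 0.0,"gripper": 1.0},{"tx": -2.8,"ty": -3.33,"tz": 0.0,"rx": 0.0,"ry": 0.0,"rz": 0.0,"gripper": 1.0},{"tx": -2.8,"ty": -3.33,"tz": 0.0,"rx": 0.0,"ry": 0.0,"rz": 0.0,"gripper": 1.0},{"tx": -2.8,"ty": -3.33,"tz": 0.0,"rx": 0.0,"ry": 0.0,"rz": 0.0,"gripper": 1.0},{"tx": -2.8,"ty": -3.33,"tz": 0.0,"rx": 0.0,"ry": 0.0,"rz": 0.0,"gripper": 1.0},{"tx": -2.8,"ty": -3.33,"tz": 0.0,"rx": 0.0,"ry": 0.0,"rz": 0.0,"gripper": 1.0},{"tx": 0.0,"ty": 0.0,"tz": 0.0,"rx": 0.0,"ry": 0.0,"rz": 0.14,"gripper": 1.0},{"tx": 0.0,"ty": 0.0,"tz": 0.0,"rx": 0.0,"ry": 0.0,"rz": 0.14,"gripper": 1.0},{"tx": 0.0,"ty": 0.0,"tz": 0.0,"rx": 0.0,"ry": 0.0,"rz": 0.14,"gripper": 1.0},{"tx": 0.0,"ty": 0.0,"tz": 0.0,"rx": 0.0,"ry": 0.0,"rz": 0.14,"gripper": 1.0},{"tx": 0.0,"ty": 0.0,"tz": 0.0,"rx": 0.0,"ry": 0.0,"rz": 0.14,"gripper": 1.0},{"tx": 0.0,"ty": 0.0,"tz": 0.0,"rx": 0.0,"ry": 0.0,"rz": 0.14,"gripper": 1.0}])

```text
time: 2.45
tool_pos: [413.5, 6.7, 374.1]
orientation: [[-0.404, 0.915, -0.0], [0.915, 0.404, -0.0], [0.0, -0.0, -1.0]]
contact_force: [0.9, 0.4, 0.0]
gripper_width: 85.4
gripper_force: 0.0
```

>>> servo_tool(moves=[{"tx": 0.0,"ty": 0.0,"tz": 0.0,"rx": 0.0,"ry": 0.0,"rz": 0.14,"gripper": 1.0},{"tx": 0.0,"ty": 0.0,"tz": 0.0,"rx": 0.0,"ry": 0.0,"rz": 0.1,"gripper": 1.0},{"tx": 0.0,"ty": 0.0,"tz": 0.0,"rx": -0.14,"ry": 0.0,"rz": 0.0,"gripper": 1.0},{"tx": 0.0,"ty": 0.0,"tz": 0.0,"rx": -0.14,"ry": 0.0,"rz": 0.0,"gripper": 1.0},{"tx": 0.0,"ty": 0.0,"tz": 0.0,"rx": -0.14,"ry": 0.0,"rz": 0.0,"gripper": 1.0},{"tx": 0.0,"ty": 0.0,"tz": 0.0,"rx": -0.14,"ry": 0.0,"rz": 0.0,"gripper": 1.0},{"tx": 0.0,"ty": 0.0,"tz": 0.0,"rx": -0.14,"ry": 0.0,"rz": 0.0,"gripper": 1.0},{"tx": 0.0,"ty": 0.0,"tz": 0.0,"rx": 0.0,"ry": 0.0,"rz": 0.0,"gripper": 1.0},{"tx": 0.0,"ty": 0.0,"tz": 0.0,"rx": 0.0,"ry": 0.0,"rz": 0.0,"gripper": 1.0}])

```text
time: 3.35
tool_pos: [413.1, 6.4, 374.9]
orientation: [[-0.18, 0.753, 0.633], [0.984, 0.138, 0.115], [-0.001, 0.644, -0.765]]
contact_force: [0.9, -0.2, 0.0]
gripper_width: 85.2
gripper_force: 0.0
```

```bash
python3 - <<'E'
from h import *
st=env.read_state();print(np.round(st["joints"],1),np.round(st["tool_pos"],1),np.round(st["orientation"],3).tolist())
im=env.get_image("wrist");cv2.imwrite("pics/w1.png",im)
C=cam("wrist",st)
for a,ce,m in blobs(mask(im,"red")):
    cs,_=cv2.findContours(m.astype(np.uint8),0,2); r=cv2.minAreaRect(cs[0]); print(a,ce,r)
print(proj(C,(480,16,298)))
E
```

```text
[ -8.9 -38.1 -43.   46.7  12.2  75. ] [413.1   6.4 374.9] [[-0.18, 0.753, 0.633], [0.984, 0.138, 0.115], [-0.001, 0.644, -0.765]]
1451 [315.8, 235.9] ((315.4716491699219, 236.1262969970703), (69.64193725585938, 22.902862548828125), 68.96248626708984)
[316.59992491 235.60373176]
```

View pics/w1.png

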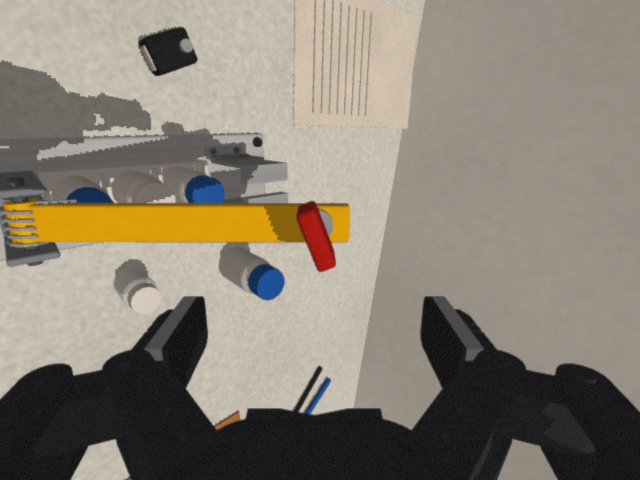

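The wrist view shows the bar lying level along the image at rows 205–242. The red grip is centred near (316,236) and tilted about 20° counter-clockwise, so the handle is at roughly -0.35 rad. I'll measure that more closely from the grip's top face.

```bash
python3 - <<'E'
from h import *
st=env.read_state();im=cv2.imread("pics/w1.png");C=cam("wrist",st);R=np.array(st["orientation"]);t=np.array(st["tool_pos"])
m=mask(im,"red");h=cv2.cvtColor(im,cv2.COLOR_BGR2HSV)
v=h[...,2][m>0];th,_=cv2.threshold(v.reshape(-1,1),0,255,cv2.THRESH_OTSU);print("otsu",th,np.percentile(v,[5,25,50,75,95]))
top=((m>0)&(h[...,2]>th)).astype(np.uint8)
a,ce,mm=max(blobs(top),key=lambda b:b[0]);cs,_=cv2.findContours(mm.astype(np.uint8),0,2);r=cv2.minAreaRect(cs[0]);print(a,ce,r)
d=np.linalg.norm(0) 
def onp(p,off): # plane square to tool z, off mm along tool z from TCP
    e,dd=ray(C,p);z=R[:,2];return R.T@(e+dd*((off-z@(e-t))/(z@dd))-t)
off=R[:,2]@(np.array([480,16,298])-t)-16
b=np.array([onp(p,off) for p in cv2.boxPoints(r)]);print("top box in tool (mm)",b.round(1).tolist(),"centre",b.mean(0).round(1))
y=mask(im,"yellow")
for u in(80,150,220,270):
    rr=np.where(y[:,u]>0)[0];q=[onp((u,rr.min()),off+44),onp((u,rr.max()),off+44)];print("bar edge tool xy",[i.round(1).tolist() for i in q])
E
```

```text
otsu 137.0 [ 85.  132.  163.  168.  171.5]
1049 [317.1, 240.7] ((317.1022033691406, 240.94195556640625), (59.46836471557617, 18.049928665161133), 68.5522689819336)
top box in tool (mm) [[15.2, -10.1, 86.5], [19.6, 0.7, 86.5], [-18.6, 15.4, 86.5], [-23.4, 4.1, 86.5]] centre [-1.8  2.5 86.5]
bar edge tool xy [[13.9, -178.1, 130.5], [-15.8, -183.5, 130.5]]
bar edge tool xy [[13.9, -124.7, 130.5], [-15.8, -128.5, 130.5]]
bar edge tool xy [[13.9, -71.3, 130.5], [-15.8, -73.5, 130.5]]
bar edge tool xy [[13.9, -33.2, 130.5], [-15.8, -34.2, 130.5]]
```

>>> servo_tool(moves=[{"tx": -0.12,"ty": 0.25,"tz": 1.5,"rx": 0.0,"ry": 0.0,"rz": 0.0,"gripper": 1.0},{"tx": 0.0,"ty": 0.0,"tz": 1.5,"rx": 0.0,"ry": 0.0,"rz": -0.12,"gripper": 1.0},{"tx": 0.0,"ty": 0.0,"tz": 1.5,"rx": 0.0,"ry": 0.0,"rz": -0.12,"gripper": 1.0},{"tx": 0.0,"ty": 0.0,"tz": 1.5,"rx": 0.0,"ry": 0.0,"rz": -0.12,"gripper": 1.0},{"tx": 0.0,"ty": 0.0,"tz": 1.5,"rx": 0.0,"ry": 0.0,"rz": 0.0,"gripper": 1.0},{"tx": 0.0,"ty": 0.0,"tz": 1.5,"rx": 0.0,"ry": 0.0,"rz": 0.0,"gripper": 1.0},{"tx": 0.0,"ty": 0.0,"tz": 1.0,"rx": 0.0,"ry": 0.0,"rz": 0.0,"gripper": 1.0},{"tx": 0.0,"ty": 0.0,"tz": 1.0,"rx": 0.0,"ry": 0.0,"rz": 0.0,"gripper": 1.0},{"tx": 0.0,"ty": 0.0,"tz": 0.9,"rx": 0.0,"ry": 0.0,"rz": 0.0,"gripper": 1.0},{"tx": 0.0,"ty": 0.0,"tz": 0.0,"rx": 0.0,"ry": 0.0,"rz": 0.0,"gripper": 1.0},{"tx": 0.0,"ty": 0.0,"tz": 0.0,"rx": 0.0,"ry": 0.0,"rz": 0.0,"gripper": 1.0}])

```text
time: 4.5
tool_pos: [491.2, 19.9, 284.9]
orientation: [[-0.435, 0.641, 0.633], [0.872, 0.476, 0.117], [-0.227, 0.603, -0.765]]
contact_force: [-0.3, 0.8, -0.0]
gripper_width: 85.4
gripper_force: 0.0
```

```bash
python3 - <<'E'
from h import *
st=env.read_state();print(np.round(st["joints"],1),np.round(st["tool_pos"],1),np.round(st["contact_force"],1))
im=env.get_image("wrist");cv2.imwrite("pics/w2.png",im[150:480,120:520])
E
```

```text
[ -3.8 -26.9 -50.6  27.1   9.1  58.4] [491.2  19.9 284.9] [-0.3  0.8 -0. ]
```

View pics/w2.png

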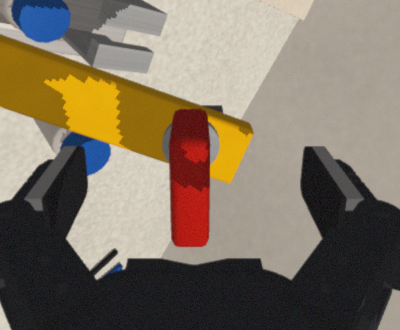

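The grip stands upright in the crop, aligned with the tool at x≈190. It is midway between the fingers (80 and 303), so I'm closing on it.

>>> servo_tool(moves=[{"tx": 0.0,"ty": 0.0,"tz": 0.0,"rx": 0.0,"ry": 0.0,"rz": 0.0,"gripper": -1.0},{"tx": 0.0,"ty": 0.0,"tz": 0.0,"rx": 0.0,"ry": 0.0,"rz": 0.0,"gripper": -1.0},{"tx": 0.0,"ty": 0.0,"tz": 0.0,"rx": 0.0,"ry": 0.0,"rz": 0.0,"gripper": -1.0},{"tx": 0.0,"ty": 0.0,"tz": 0.0,"rx": 0.0,"ry": 0.0,"rz": 0.0,"gripper": -1.0},{"tx": 0.0,"ty": 0.0,"tz": 0.0,"rx": 0.0,"ry": 0.0,"rz": 0.0,"gripper": -1.0},{"tx": 0.0,"ty": 0.0,"tz": 0.0,"rx": 0.0,"ry": 0.0,"rz": 0.0,"gripper": -1.0},{"tx": 0.0,"ty": 0.0,"tz": 0.0,"rx": 0.0,"ry": 0.0,"rz": 0.0,"gripper": -1.0},{"tx": 0.0,"ty": 0.0,"tz": 0.0,"rx": 0.0,"ry": 0.0,"rz": 0.0,"gripper": -1.0},{"tx": 0.0,"ty": 0.0,"tz": 0.0,"rx": 0.0,"ry": 0.0,"rz": 0.0,"gripper": -1.0},{"tx": 0.0,"ty": 0.0,"tz": 0.0,"rx": 0.0,"ry": 0.0,"rz": 0.0,"gripper": -1.0}])

```text
time: 5.55
tool_pos: [490.5, 19.3, 284.1]
orientation: [[-0.434, 0.642, 0.632], [0.872, 0.476, 0.115], [-0.227, 0.601, -0.766]]
contact_force: [-3.5, -3.6, -0.5]
gripper_width: 13.2
gripper_force: 61.3
```

>>> servo_tool(moves=[{"tx": 0.0,"ty": 0.0,"tz": 0.0,"rx": 0.0,"ry": 0.0,"rz": 0.09,"gripper": -1.0},{"tx": 0.0,"ty": 0.0,"tz": 0.0,"rx": 0.0,"ry": 0.0,"rz": 0.09,"gripper": -1.0},{"tx": 0.0,"ty": 0.0,"tz": 0.0,"rx": 0.0,"ry": 0.0,"rz": 0.09,"gripper": -1.0},{"tx": 0.0,"ty": 0.0,"tz": 0.0,"rx": 0.0,"ry": 0.0,"rz": 0.09,"gripper": -1.0},{"tx": 0.0,"ty": 0.0,"tz": 0.0,"rx": 0.0,"ry": 0.0,"rz": 0.0,"gripper": -1.0},{"tx": 0.0,"ty": 0.0,"tz": 0.0,"rx": 0.0,"ry": 0.0,"rz": 0.0,"gripper": -1.0}])

```text
time: 6.15
tool_pos: [490.7, 19.4, 284.3]
orientation: [[-0.182, 0.753, 0.633], [0.983, 0.14, 0.115], [-0.002, 0.643, -0.766]]
contact_force: [-3.2, -3.4, 1.3]
gripper_width: 12.9
gripper_force: 61.2
```

```bash
python3 - <<'E'
from h import *
st=env.read_state();R=np.array(st["orientation"]);t=np.array(st["tool_pos"])
print(np.round(st["joints"],1),t.round(1),R.round(3).tolist());print("F tool",(R.T@st["contact_force"]).round(1),"M",np.round(R.T@st["wrist_torque"],2))
ux=np.array([.9833,.182,0]);H=np.array([327.9,-11,123]);d=t-H
r=d@ux;print("lever r,z,lat",r.round(1),d[2].round(1),(d@[-.182,.9833,0]).round(1),"len",np.hypot(r,d[2]).round(1),"ang",np.arctan2(d[2],r))
# in bar frame, theta .7
c,s=np.cos(.7),np.sin(.7);print("bar frame along",c*r+s*d[2],"above",-s*r+c*d[2],"tool tilt",np.arctan2(R[2,1],-R[2,2]))
im=env.get_image("wrist");y=mask(im,"yellow");C=cam("wrist",st)
def onp(p,off):
    e,dd=ray(C,p);z=R[:,2];return R.T@(e+dd*((off-z@(e-t))/(z@dd))-t)
for u in(20,100,180,250):
    rr=np.where(y[:,u]>0)[0]
    if len(rr): print("bar edges",onp((u,rr.min()),9.)[:2].round(1),onp((u,rr.max()),9.)[:2].round(1))
E
```

```text
[ -3.8 -26.9 -50.6  27.1   9.1  78.9] [490.7  19.4 284.3] [[-0.182, 0.753, 0.633], [0.983, 0.14, 0.115], [-0.002, 0.643, -0.766]]
F tool [-2.8 -2.  -3.4] M [ 1.28 -0.59  0.06]
lever r,z,lat 165.6 161.3 0.2 len 231.2 ang 0.7721844436325278
bar frame along 230.61056934676583 above 16.675468741961538 tool tilt 0.6987587014788854
bar edges [  17.9 -129.7] [ -12.8 -136.8]
bar edges [ 17.5 -94.4] [-13.3 -99.6]
bar edges [ 17.5 -59.1] [-13.3 -62.3]
bar edges [ 17.5 -28.1] [-13.3 -29.6]
```

>>> servo_tool(moves=[{"tx": 0.0,"ty": 0.048,"tz": 0.924,"rx": 0.04,"ry": 0.0,"rz": 0.0,"gripper": -1.0},{"tx": 0.0,"ty": 0.048,"tz": 0.924,"rx": 0.04,"ry": 0.0,"rz": 0.0,"gripper": -1.0},{"tx": 0.0,"ty": 0.048,"tz": 0.924,"rx": 0.04,"ry": 0.0,"rz": 0.0,"gripper": -1.0},{"tx": 0.0,"ty": 0.048,"tz": 0.924,"rx": 0.04,"ry": 0.0,"rz": 0.0,"gripper": -1.0},{"tx": 0.0,"ty": 0.048,"tz": 0.924,"rx": 0.04,"ry": 0.0,"rz": 0.0,"gripper": -1.0}])

```text
time: 6.7
tool_pos: [519.2, 24.6, 248.1]
orientation: [[-0.182, 0.864, 0.469], [0.983, 0.161, 0.085], [-0.002, 0.477, -0.879]]
contact_force: [-4.8, -3.8, 1.5]
gripper_width: 13.3
gripper_force: 61.4
```

>>> servo_tool(moves=[{"tx": 0.0,"ty": 0.048,"tz": 0.924,"rx": 0.04,"ry": 0.0,"rz": 0.0,"gripper": -1.0},{"tx": 0.0,"ty": 0.048,"tz": 0.924,"rx": 0.04,"ry": 0.0,"rz": 0.0,"gripper": -1.0},{"tx": 0.0,"ty": 0.048,"tz": 0.924,"rx": 0.04,"ry": 0.0,"rz": 0.0,"gripper": -1.0},{"tx": 0.0,"ty": 0.048,"tz": 0.924,"rx": 0.04,"ry": 0.0,"rz": 0.0,"gripper": -1.0},{"tx": 0.0,"ty": 0.048,"tz": 0.924,"rx": 0.04,"ry": 0.0,"rz": 0.0,"gripper": -1.0},{"tx": 0.0,"ty": 0.048,"tz": 0.924,"rx": 0.04,"ry": 0.0,"rz": 0.0,"gripper": -1.0},{"tx": 0.0,"ty": 0.0,"tz": 0.0,"rx": 0.0,"ry": 0.0,"rz": 0.0,"gripper": -1.0}])

```text
time: 7.4
tool_pos: [543.2, 29.0, 197.7]
orientation: [[-0.183, 0.951, 0.249], [0.983, 0.177, 0.045], [-0.001, 0.254, -0.967]]
contact_force: [-4.3, -4.0, 4.1]
gripper_width: 13.0
gripper_force: 61.6
```

```bash
cat > rep.py <<'E'
from h import *
st=env.read_state();R=np.array(st["orientation"]);t=np.array(st["tool_pos"])
ux=np.array([.9833,.182,0]);d=t-[327.9,-11,123];r=d@ux;th=np.arctan2(R[2,1],-R[2,2])
L=np.hypot(r,d[2]);bar=np.arctan2(d[2],r)-np.arctan2(16.7,230.6)
print("t",round(st["time"],2),"J",np.round(st["joints"],1),"bar by pos",bar.round(4),"tilt",th.round(4),"L",L.round(1),"lat",(d@[-.182,.9833,0]).round(1),"yaw y",np.arctan2(R[1,1],R[0,1]).round(3),"F tool",(R.T@st["contact_force"]).round(1),"M",np.round(R.T@st["wrist_torque"],2),"grip",round(st["gripper_width"],1))
E
python3 rep.py
```

```text
t 7.4 J [  1.8   1.  -29.5  44.9   2.1  81.5] bar by pos 0.2562 tilt 0.2563 L 231.4 lat 0.1 yaw y 0.184 F tool [-3.2 -3.7 -5.3] M [ 1.25 -0.67  0.02] grip 13.0
```

>>> servo_tool(moves=[{"tx": 0.0,"ty": 0.026,"tz": 0.462,"rx": 0.02,"ry": 0.0,"rz": 0.0,"gripper": -1.0},{"tx": 0.0,"ty": 0.026,"tz": 0.462,"rx": 0.02,"ry": 0.0,"rz": 0.0,"gripper": -1.0},{"tx": 0.0,"ty": 0.026,"tz": 0.462,"rx": 0.02,"ry": 0.0,"rz": 0.0,"gripper": -1.0},{"tx": 0.0,"ty": 0.026,"tz": 0.462,"rx": 0.02,"ry": 0.0,"rz": 0.0,"gripper": -1.0},{"tx": 0.0,"ty": 0.0,"tz": 0.0,"rx": 0.0,"ry": 0.0,"rz": 0.0,"gripper": -1.0}])

```text
time: 7.9
tool_pos: [548.2, 29.9, 180.8]
orientation: [[-0.183, 0.968, 0.175], [0.983, 0.18, 0.031], [-0.001, 0.178, -0.984]]
contact_force: [-4.6, -4.4, 4.5]
gripper_width: 12.9
gripper_force: 61.7
```

```bash
python3 rep.py
```

```text
t 7.9 J [  2.3   5.7 -25.7  48.4   1.4  81.9] bar by pos 0.1801 tilt 0.1785 L 231.4 lat 0.1 yaw y 0.184 F tool [-3.5 -4.5 -5.4] M [ 1.16 -0.64  0.02] grip 12.9
```

>>> servo_tool(moves=[{"tx": 0.0,"ty": 0.014,"tz": 0.231,"rx": 0.01,"ry": 0.0,"rz": 0.0,"gripper": -1.0},{"tx": 0.0,"ty": 0.014,"tz": 0.231,"rx": 0.01,"ry": 0.0,"rz": 0.0,"gripper": -1.0},{"tx": 0.0,"ty": 0.014,"tz": 0.231,"rx": 0.01,"ry": 0.0,"rz": 0.0,"gripper": -1.0},{"tx": 0.0,"ty": 0.0,"tz": 0.0,"rx": 0.0,"ry": 0.0,"rz": 0.0,"gripper": -1.0}])

```text
time: 8.3
tool_pos: [549.8, 30.2, 174.4]
orientation: [[-0.183, 0.972, 0.146], [0.983, 0.181, 0.026], [-0.001, 0.149, -0.989]]
contact_force: [-5.0, -3.2, 5.2]
gripper_width: 13.1
gripper_force: 61.5
```

```bash
python3 rep.py
```

```text
t 8.3 J [  2.5   7.4 -24.3  49.7   1.1  82. ] bar by pos 0.1518 tilt 0.1493 L 231.4 lat 0.1 yaw y 0.184 F tool [-2.2 -4.6 -5.9] M [ 1.07 -0.66  0.03] grip 13.1
```

>>> servo_tool(moves=[{"tx": 0.0,"ty": 0.014,"tz": 0.231,"rx": 0.01,"ry": 0.0,"rz": 0.0,"gripper": -1.0},{"tx": 0.0,"ty": 0.014,"tz": 0.231,"rx": 0.01,"ry": 0.0,"rz": 0.0,"gripper": -1.0},{"tx": 0.0,"ty": 0.0,"tz": 0.0,"rx": 0.0,"ry": 0.0,"rz": 0.0,"gripper": -1.0}])

```text
time: 8.6
tool_pos: [550.7, 30.3, 169.9]
orientation: [[-0.183, 0.975, 0.127], [0.983, 0.181, 0.022], [-0.001, 0.129, -0.992]]
contact_force: [-5.3, -4.0, 5.4]
gripper_width: 13.3
gripper_force: 61.6
```

```bash
python3 rep.py
```

```text
t 8.6 J [  2.6   8.6 -23.4  50.6   1.   82.1] bar by pos 0.132 tilt 0.1294 L 231.4 lat 0.1 yaw y 0.184 F tool [-3.  -5.2 -6.1] M [ 1.08 -0.6   0.05] grip 13.3
```

>>> servo_tool(moves=[{"tx": 0.0,"ty": 0.014,"tz": 0.231,"rx": 0.01,"ry": 0.0,"rz": 0.0,"gripper": -1.0},{"tx": 0.0,"ty": 0.014,"tz": 0.231,"rx": 0.01,"ry": 0.0,"rz": 0.0,"gripper": -1.0},{"tx": 0.0,"ty": 0.0,"tz": 0.0,"rx": 0.0,"ry": 0.0,"rz": 0.0,"gripper": -1.0}])

```text
time: 8.9
tool_pos: [551.6, 30.5, 165.4]
orientation: [[-0.183, 0.977, 0.108], [0.983, 0.182, 0.019], [-0.001, 0.109, -0.994]]
contact_force: [-4.5, -4.3, 5.4]
gripper_width: 13.1
gripper_force: 61.6
```

```bash
python3 rep.py
```

```text
t 8.9 J [  2.7   9.8 -22.4  51.5   0.8  82.2] bar by pos 0.1122 tilt 0.1095 L 231.4 lat 0.1 yaw y 0.184 F tool [-3.4 -4.5 -5.9] M [ 1.04 -0.58 -0.  ] grip 13.1
```

>>> servo_tool(moves=[{"tx": 0.0,"ty": 0.007,"tz": 0.115,"rx": 0.005,"ry": 0.0,"rz": 0.0,"gripper": -1.0},{"tx": 0.0,"ty": 0.007,"tz": 0.115,"rx": 0.005,"ry": 0.0,"rz": 0.0,"gripper": -1.0},{"tx": 0.0,"ty": 0.007,"tz": 0.115,"rx": 0.005,"ry": 0.0,"rz": 0.0,"gripper": -1.0},{"tx": 0.0,"ty": 0.007,"tz": 0.115,"rx": 0.005,"ry": 0.0,"rz": 0.0,"gripper": -1.0},{"tx": 0.0,"ty": 0.0,"tz": 0.0,"rx": 0.0,"ry": 0.0,"rz": 0.0,"gripper": -1.0}])

```text
time: 9.4
tool_pos: [552.3, 30.6, 161.1]
orientation: [[-0.183, 0.979, 0.088], [0.983, 0.182, 0.015], [-0.001, 0.09, -0.996]]
contact_force: [-4.2, -3.2, 4.6]
gripper_width: 13.3
gripper_force: 61.7
```

```bash
python3 rep.py
```

```text
t 9.4 J [  2.8  11.  -21.5  52.4   0.6  82.3] bar by pos 0.093 tilt 0.0899 L 231.4 lat 0.1 yaw y 0.184 F tool [-2.4 -4.3 -5. ] M [ 0.98 -0.61  0.04] grip 13.3
```

>>> servo_tool(moves=[{"tx": 0.0,"ty": 0.007,"tz": 0.115,"rx": 0.005,"ry": 0.0,"rz": 0.0,"gripper": -1.0},{"tx": 0.0,"ty": 0.007,"tz": 0.115,"rx": 0.005,"ry": 0.0,"rz": 0.0,"gripper": -1.0},{"tx": 0.0,"ty": 0.0,"tz": 0.0,"rx": 0.0,"ry": 0.0,"rz": 0.0,"gripper": -1.0}])

```text
time: 9.7
tool_pos: [552.7, 30.7, 158.8]
orientation: [[-0.183, 0.98, 0.079], [0.983, 0.182, 0.014], [-0.001, 0.08, -0.997]]
contact_force: [-4.9, -3.0, 4.8]
gripper_width: 13.2
gripper_force: 61.7
```

```bash
python3 rep.py
```

```text
t 9.7 J [  2.9  11.6 -21.   52.9   0.6  82.3] bar by pos 0.0832 tilt 0.08 L 231.4 lat 0.1 yaw y 0.184 F tool [-2.1 -5.  -5.3] M [ 0.98 -0.6  -0.01] grip 13.2
```

>>> servo_tool(moves=[{"tx": 0.0,"ty": 0.007,"tz": 0.115,"rx": 0.005,"ry": 0.0,"rz": 0.0,"gripper": -1.0},{"tx": 0.0,"ty": 0.007,"tz": 0.115,"rx": 0.005,"ry": 0.0,"rz": 0.0,"gripper": -1.0},{"tx": 0.0,"ty": 0.0,"tz": 0.0,"rx": 0.0,"ry": 0.0,"rz": 0.0,"gripper": -1.0}])

```text
time: 10.0
tool_pos: [553.0, 30.8, 156.6]
orientation: [[-0.183, 0.981, 0.069], [0.983, 0.182, 0.012], [-0.001, 0.07, -0.998]]
contact_force: [-6.0, -4.2, 4.9]
gripper_width: 12.9
gripper_force: 61.8
```

```bash
python3 rep.py
```

```text
t 10.0 J [  2.9  12.1 -20.5  53.3   0.5  82.4] bar by pos 0.0733 tilt 0.0701 L 231.4 lat 0.1 yaw y 0.184 F tool [-3.1 -6.3 -5.4] M [ 1.01 -0.65 -0.05] grip 12.9
```

>>> servo_tool(moves=[{"tx": 0.0,"ty": 0.007,"tz": 0.115,"rx": 0.005,"ry": 0.0,"rz": 0.0,"gripper": -1.0},{"tx": 0.0,"ty": 0.0,"tz": 0.0,"rx": 0.0,"ry": 0.0,"rz": 0.0,"gripper": -1.0}])

```text
time: 10.2
tool_pos: [553.1, 30.8, 155.5]
orientation: [[-0.183, 0.981, 0.064], [0.983, 0.182, 0.011], [-0.001, 0.065, -0.998]]
contact_force: [-5.8, -4.0, 5.9]
gripper_width: 13.1
gripper_force: 61.7
```

```bash
python3 rep.py
```

```text
t 10.2 J [  2.9  12.4 -20.3  53.6   0.4  82.4] bar by pos 0.0684 tilt 0.065 L 231.4 lat 0.1 yaw y 0.184 F tool [-2.9 -6.1 -6.3] M [ 0.97 -0.64 -0.01] grip 13.1
```

>>> servo_tool(moves=[{"tx": 0.0,"ty": 0.007,"tz": 0.115,"rx": 0.005,"ry": 0.0,"rz": 0.0,"gripper": -1.0},{"tx": 0.0,"ty": 0.0,"tz": 0.0,"rx": 0.0,"ry": 0.0,"rz": 0.0,"gripper": -1.0}])

```text
time: 10.4
tool_pos: [553.3, 30.8, 154.4]
orientation: [[-0.183, 0.981, 0.059], [0.983, 0.182, 0.01], [-0.001, 0.06, -0.998]]
contact_force: [-4.0, -4.0, 5.0]
gripper_width: 13.4
gripper_force: 61.7
```

```bash
python3 rep.py
```

```text
t 10.4 J [  3.   12.7 -20.1  53.8   0.4  82.4] bar by pos 0.0636 tilt 0.0602 L 231.4 lat 0.1 yaw y 0.184 F tool [-3.2 -4.3 -5.2] M [ 0.97 -0.58  0.04] grip 13.4
```

>>> servo_tool(moves=[{"tx": 0.0,"ty": 0.007,"tz": 0.115,"rx": 0.005,"ry": 0.0,"rz": 0.0,"gripper": -1.0},{"tx": 0.0,"ty": 0.007,"tz": 0.115,"rx": 0.005,"ry": 0.0,"rz": 0.0,"gripper": -1.0},{"tx": 0.0,"ty": 0.0,"tz": 0.0,"rx": 0.0,"ry": 0.0,"rz": 0.0,"gripper": -1.0}])

```text
time: 10.7
tool_pos: [553.6, 30.9, 152.0]
orientation: [[-0.183, 0.982, 0.049], [0.983, 0.183, 0.008], [-0.001, 0.05, -0.999]]
contact_force: [-5.1, -4.6, 5.7]
gripper_width: 12.7
gripper_force: 61.8
```

>>> servo_tool(moves=[{"tx": 0.0,"ty": 0.007,"tz": 0.115,"rx": 0.005,"ry": 0.0,"rz": 0.0,"gripper": -1.0},{"tx": 0.0,"ty": 0.007,"tz": 0.115,"rx": 0.005,"ry": 0.0,"rz": 0.0,"gripper": -1.0},{"tx": 0.0,"ty": 0.0,"tz": 0.0,"rx": 0.0,"ry": 0.0,"rz": 0.0,"gripper": -1.0}])

```text
time: 11.0
tool_pos: [553.9, 30.9, 149.8]
orientation: [[-0.183, 0.982, 0.04], [0.983, 0.183, 0.006], [-0.001, 0.04, -0.999]]
contact_force: [-4.9, -3.3, 5.2]
gripper_width: 13.2
gripper_force: 61.8
```

>>> servo_tool(moves=[{"tx": 0.0,"ty": 0.007,"tz": 0.115,"rx": 0.005,"ry": 0.0,"rz": 0.0,"gripper": -1.0},{"tx": 0.0,"ty": 0.007,"tz": 0.115,"rx": 0.005,"ry": 0.0,"rz": 0.0,"gripper": -1.0},{"tx": 0.0,"ty": 0.0,"tz": 0.0,"rx": 0.0,"ry": 0.0,"rz": 0.0,"gripper": -1.0}])

```text
time: 11.3
tool_pos: [554.1, 31.0, 147.5]
orientation: [[-0.183, 0.983, 0.03], [0.983, 0.183, 0.005], [-0.001, 0.03, -1.0]]
contact_force: [-3.6, -3.9, 5.6]
gripper_width: 13.1
gripper_force: 61.8
```

>>> servo_tool(moves=[{"tx": 0.0,"ty": 0.007,"tz": 0.115,"rx": 0.005,"ry": 0.0,"rz": 0.0,"gripper": -1.0},{"tx": 0.0,"ty": 0.007,"tz": 0.115,"rx": 0.005,"ry": 0.0,"rz": 0.0,"gripper": -1.0},{"tx": 0.0,"ty": 0.0,"tz": 0.0,"rx": 0.0,"ry": 0.0,"rz": 0.0,"gripper": -1.0}])

```text
time: 11.6
tool_pos: [554.4, 31.0, 145.3]
orientation: [[-0.183, 0.983, 0.02], [0.983, 0.183, 0.003], [-0.001, 0.02, -1.0]]
contact_force: [-4.1, -3.7, 5.8]
gripper_width: 12.9
gripper_force: 61.8
```

>>> servo_tool(moves=[{"tx": 0.0,"ty": 0.007,"tz": 0.115,"rx": 0.005,"ry": 0.0,"rz": 0.0,"gripper": -1.0},{"tx": 0.0,"ty": 0.007,"tz": 0.115,"rx": 0.005,"ry": 0.0,"rz": 0.0,"gripper": -1.0},{"tx": 0.0,"ty": 0.0,"tz": 0.0,"rx": 0.0,"ry": 0.0,"rz": 0.0,"gripper": -1.0}])

```text
time: 11.9
tool_pos: [554.6, 31.1, 144.3]
orientation: [[-0.183, 0.983, 0.011], [0.983, 0.183, 0.001], [-0.001, 0.011, -1.0]]
contact_force: [-8.6, -3.8, 15.4]
gripper_width: 12.9
gripper_force: 63.2
```

>>> servo_tool(moves=[{"tx": 0.0,"ty": 0.0,"tz": 0.04,"rx": 0.0,"ry": 0.0,"rz": 0.0,"gripper": -1.0},{"tx": 0.0,"ty": 0.0,"tz": 0.0,"rx": 0.0,"ry": 0.0,"rz": 0.0,"gripper": -1.0}])

```text
time: 12.1
tool_pos: [554.6, 31.1, 144.2]
orientation: [[-0.183, 0.983, 0.011], [0.983, 0.183, 0.001], [-0.001, 0.011, -1.0]]
contact_force: [-9.0, -3.9, 17.1]
gripper_width: 13.1
gripper_force: 63.6
```

```bash
python3 rep.py
```

```text
t 12.1 J [  3.2  15.5 -17.7  56.1   0.   82.7] bar by pos 0.0195 tilt 0.0115 L 231.5 lat 0.1 yaw y 0.184 F tool [ -2.2  -9.3 -17.2] M [ 1.83 -0.47  0.01] grip 13.1
```

>>> servo_tool(moves=[{"tx": 0.0,"ty": 0.0,"tz": 0.0,"rx": 0.0,"ry": 0.0,"rz": 0.1,"gripper": -1.0},{"tx": 0.0,"ty": 0.0,"tz": 0.0,"rx": 0.0,"ry": 0.0,"rz": 0.1,"gripper": -1.0},{"tx": 0.0,"ty": 0.0,"tz": 0.0,"rx": 0.0,"ry": 0.0,"rz": 0.1,"gripper": -1.0},{"tx": 0.0,"ty": 0.0,"tz": 0.0,"rx": 0.0,"ry": 0.0,"rz": 0.0,"gripper": -1.0}])

```text
time: 12.5
tool_pos: [554.8, 31.0, 144.3]
orientation: [[0.118, 0.993, 0.012], [0.993, -0.118, 0.001], [0.002, 0.012, -1.0]]
contact_force: [-7.8, -3.7, 17.3]
gripper_width: 13.2
gripper_force: 63.4
```

```bash
python3 rep.py
```

```text
t 12.5 J [  3.2  15.5 -17.7  56.1   0.  100. ] bar by pos 0.0196 tilt 0.0118 L 231.8 lat 0.0 yaw y -0.118 F tool [ -4.6  -7.1 -17.4] M [ 1.4  -1.02  0.05] grip 13.2
```

No binding so far; continuing the turn.

>>> servo_tool(moves=[{"tx": 0.0,"ty": 0.0,"tz": 0.0,"rx": 0.0,"ry": 0.0,"rz": 0.1,"gripper": -1.0},{"tx": 0.0,"ty": 0.0,"tz": 0.0,"rx": 0.0,"ry": 0.0,"rz": 0.1,"gripper": -1.0},{"tx": 0.0,"ty": 0.0,"tz": 0.0,"rx": 0.0,"ry": 0.0,"rz": 0.1,"gripper": -1.0},{"tx": 0.0,"ty": 0.0,"tz": 0.0,"rx": 0.0,"ry": 0.0,"rz": 0.1,"gripper": -1.0},{"tx": 0.0,"ty": 0.0,"tz": 0.0,"rx": 0.0,"ry": 0.0,"rz": 0.0,"gripper": -1.0}])

```text
time: 13.0
tool_pos: [555.1, 30.9, 144.3]
orientation: [[0.496, 0.868, 0.013], [0.869, -0.496, 0.001], [0.007, 0.011, -1.0]]
contact_force: [-7.8, -4.4, 15.5]
gripper_width: 13.0
gripper_force: 63.3
```

```bash
python3 rep.py
```

```text
t 13.0 J [  3.2  15.6 -17.7  56.1  -0.  122.9] bar by pos 0.0195 tilt 0.0105 L 232.0 lat -0.2 yaw y -0.519 F tool [ -7.6  -4.4 -15.6] M [ 0.69 -1.48  0.02] grip 13.0
```

>>> servo_tool(moves=[{"tx": 0.0,"ty": 0.0,"tz": 0.0,"rx": 0.0,"ry": 0.0,"rz": 0.1,"gripper": -1.0},{"tx": 0.0,"ty": 0.0,"tz": 0.0,"rx": 0.0,"ry": 0.0,"rz": 0.1,"gripper": -1.0},{"tx": 0.0,"ty": 0.0,"tz": 0.0,"rx": 0.0,"ry": 0.0,"rz": 0.1,"gripper": -1.0},{"tx": 0.0,"ty": 0.0,"tz": 0.0,"rx": 0.0,"ry": 0.0,"rz": 0.1,"gripper": -1.0},{"tx": 0.0,"ty": 0.0,"tz": 0.0,"rx": 0.0,"ry": 0.0,"rz": 0.1,"gripper": -1.0},{"tx": 0.0,"ty": 0.0,"tz": 0.0,"rx": 0.0,"ry": 0.0,"rz": 0.0,"gripper": -1.0}])

```text
time: 13.6
tool_pos: [555.4, 30.5, 144.3]
orientation: [[0.851, 0.524, 0.013], [0.524, -0.851, -0.0], [0.011, 0.007, -1.0]]
contact_force: [-6.2, -4.7, 15.1]
gripper_width: 13.3
gripper_force: 63.2
```

```bash
python3 rep.py
```

```text
t 13.6 J [  3.2  15.6 -17.6  56.1  -0.  151.5] bar by pos 0.0195 tilt 0.0068 L 232.2 lat -0.6 yaw y -1.019 F tool [ -7.6   0.8 -15.2] M [-0.37 -1.71  0.01] grip 13.3
```

>>> servo_tool(moves=[{"tx": 0.0,"ty": 0.0,"tz": 0.0,"rx": 0.0,"ry": 0.0,"rz": 0.05,"gripper": -1.0},{"tx": 0.0,"ty": 0.0,"tz": 0.0,"rx": 0.0,"ry": 0.0,"rz": 0.05,"gripper": -1.0},{"tx": 0.0,"ty": 0.0,"tz": 0.0,"rx": 0.0,"ry": 0.0,"rz": 0.03,"gripper": -1.0},{"tx": 0.0,"ty": 0.0,"tz": 0.0,"rx": 0.0,"ry": 0.0,"rz": 0.0,"gripper": -1.0}])

```text
time: 14.0
tool_pos: [555.4, 30.4, 144.3]
orientation: [[0.912, 0.411, 0.013], [0.411, -0.912, -0.0], [0.012, 0.006, -1.0]]
contact_force: [-6.0, -5.3, 15.8]
gripper_width: 13.1
gripper_force: 63.2
```

```bash
python3 rep.py
```

```text
t 14.0 J [ 3.200e+00  1.560e+01 -1.760e+01  5.610e+01 -1.000e-01  1.589e+02] bar by pos 0.0195 tilt 0.0056 L 232.2 lat -0.7 yaw y -1.147 F tool [ -7.4   2.5 -15.9] M [-0.65 -1.65  0.06] grip 13.1
```

>>> servo_tool(moves=[{"tx": 0.0,"ty": 0.0,"tz": 0.0,"rx": 0.0,"ry": 0.0,"rz": 0.02,"gripper": -1.0},{"tx": 0.0,"ty": 0.0,"tz": 0.0,"rx": 0.0,"ry": 0.0,"rz": 0.02,"gripper": -1.0},{"tx": 0.0,"ty": 0.0,"tz": 0.0,"rx": 0.0,"ry": 0.0,"rz": 0.0,"gripper": -1.0}])

```text
time: 14.3
tool_pos: [555.4, 30.4, 144.3]
orientation: [[0.927, 0.376, 0.013], [0.376, -0.927, -0.001], [0.012, 0.005, -1.0]]
contact_force: [-5.8, -5.6, 16.0]
gripper_width: 13.3
gripper_force: 63.3
```

```bash
python3 rep.py
```

```text
t 14.3 J [ 3.200e+00  1.560e+01 -1.760e+01  5.610e+01 -1.000e-01  1.611e+02] bar by pos 0.0195 tilt 0.0053 L 232.2 lat -0.7 yaw y -1.186 F tool [ -7.3   3.1 -16.1] M [-0.82 -1.67 -0.5 ] grip 13.3
```

>>> servo_tool(moves=[{"tx": 0.0,"ty": 0.0,"tz": -0.1,"rx": 0.0,"ry": 0.0,"rz": 0.0,"gripper": -1.0},{"tx": 0.0,"ty": 0.0,"tz": -0.1,"rx": 0.0,"ry": 0.0,"rz": 0.0,"gripper": -1.0},{"tx": 0.0,"ty": 0.0,"tz": -0.1,"rx": 0.0,"ry": 0.0,"rz": 0.0,"gripper": -1.0},{"tx": 0.0,"ty": 0.0,"tz": -0.1,"rx": 0.0,"ry": 0.0,"rz": 0.0,"gripper": -1.0},{"tx": 0.0,"ty": 0.0,"tz": 0.0,"rx": 0.0,"ry": 0.0,"rz": 0.0,"gripper": -1.0}])

```text
time: 14.8
tool_pos: [555.0, 30.4, 146.9]
orientation: [[0.927, 0.376, 0.012], [0.376, -0.927, -0.001], [0.011, 0.005, -1.0]]
contact_force: [-3.0, -5.0, 4.2]
gripper_width: 13.2
gripper_force: 61.6
```

```bash
python3 rep.py
```

```text
t 14.8 J [ 3.200e+00  1.550e+01 -1.740e+01  5.650e+01 -1.000e-01  1.611e+02] bar by pos 0.0307 tilt 0.0049 L 232.1 lat -0.7 yaw y -1.185 F tool [-4.6  3.5 -4.2] M [-1.14 -0.65 -0.51] grip 13.2
```

>>> servo_tool(moves=[{"tx": 0.0,"ty": 0.0,"tz": -0.05,"rx": 0.0,"ry": 0.0,"rz": 0.0,"gripper": -1.0},{"tx": 0.0,"ty": 0.0,"tz": 0.0,"rx": 0.0,"ry": 0.0,"rz": 0.0,"gripper": -1.0}])

```text
time: 15.0
tool_pos: [555.1, 30.3, 147.0]
orientation: [[0.927, 0.376, 0.012], [0.376, -0.927, -0.001], [0.01, 0.005, -1.0]]
contact_force: [-2.9, -6.0, 2.5]
gripper_width: 12.8
gripper_force: 61.3
```

>>> servo_tool(moves=[{"tx": 0.0,"ty": 0.0,"tz": 0.0,"rx": 0.0,"ry": 0.0,"rz": 0.0,"gripper": 0.0},{"tx": 0.0,"ty": 0.0,"tz": 0.0,"rx": 0.0,"ry": 0.0,"rz": 0.0,"gripper": 0.0},{"tx": 0.0,"ty": 0.0,"tz": 0.0,"rx": 0.0,"ry": 0.0,"rz": 0.0,"gripper": 0.0},{"tx": 0.0,"ty": 0.0,"tz": 0.0,"rx": 0.0,"ry": 0.0,"rz": 0.0,"gripper": 0.0},{"tx": 0.0,"ty": 0.0,"tz": 0.0,"rx": 0.0,"ry": 0.0,"rz": 0.0,"gripper": 0.0},{"tx": 0.0,"ty": 0.0,"tz": 0.0,"rx": 0.0,"ry": 0.0,"rz": 0.0,"gripper": 0.0}])

```text
time: 15.6
tool_pos: [554.5, 31.6, 146.6]
orientation: [[0.927, 0.374, 0.01], [0.374, -0.928, 0.002], [0.01, 0.002, -1.0]]
contact_force: [0.6, -0.1, -0.4]
gripper_width: 42.6
gripper_force: 0.0
```

>>> servo_tool(moves=[{"tx": 0.0,"ty": 0.0,"tz": -1.0,"rx": 0.0,"ry": 0.0,"rz": 0.0,"gripper": 0.0},{"tx": 0.0,"ty": 0.0,"tz": -2.0,"rx": 0.0,"ry": 0.0,"rz": 0.0,"gripper": 0.0},{"tx": 0.0,"ty": 0.0,"tz": -3.0,"rx": 0.0,"ry": 0.0,"rz": 0.0,"gripper": 0.0},{"tx": 0.0,"ty": 0.0,"tz": -4.0,"rx": 0.0,"ry": 0.0,"rz": 0.0,"gripper": 0.0},{"tx": 0.0,"ty": 0.0,"tz": -4.0,"rx": 0.0,"ry": 0.0,"rz": 0.0,"gripper": 0.0},{"tx": 0.0,"ty": 0.0,"tz": -3.0,"rx": 0.0,"ry": 0.0,"rz": 0.0,"gripper": 0.0},{"tx": 0.0,"ty": 0.0,"tz": 0.0,"rx": 0.0,"ry": 0.0,"rz": 0.0,"gripper": 0.0}])

```text
time: 16.3
tool_pos: [555.0, 31.3, 322.4]
orientation: [[0.927, 0.374, 0.018], [0.374, -0.928, 0.002], [0.018, 0.005, -1.0]]
contact_force: [0.2, 0.1, 0.2]
gripper_width: 43.1
gripper_force: 0.0
```

```bash
python3 - <<'E'
from h import *
a=env.get_image("scene");b=env.get_image("side");cv2.imwrite("pics/scene9.png",a);cv2.imwrite("pics/side9.png",b)
print(env.read_state()["time"],env.read_state()["tool_pos"])
a=cv2.resize(a[130:390,170:410],None,fx=1.65,fy=1.65);b=cv2.resize(b[120:360,155:395],None,fx=1.65,fy=1.65)
o=np.zeros((430,800,3),np.uint8);o[:a.shape[0],:a.shape[1]]=a;o[:b.shape[0],400:400+b.shape[1]]=b;cv2.imwrite("pics/crop9.png",o)
E
```

```text
16.4 [553.22920118  31.22438563 317.6895164 ]
```

View pics/crop9.png

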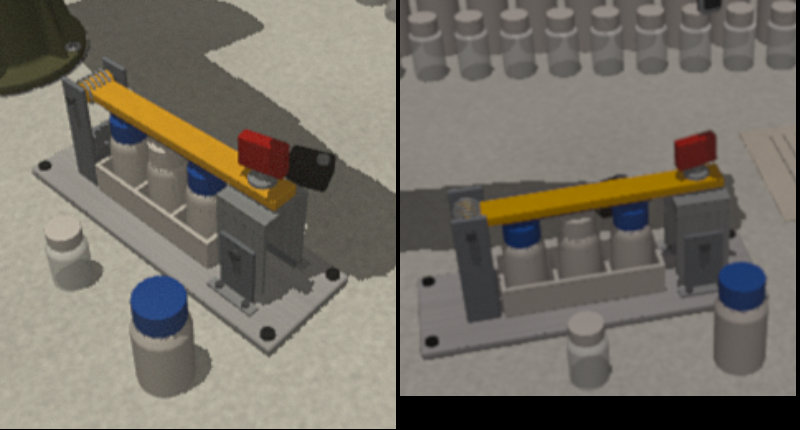

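The crops show the bar locked level on the channel (its end is near crop (290,190) in the scene view). The grip is nearly in line with the bar, and the bottles and bystanders are where they were. I'm handing the job in.

```bash
python3 -c "
from cell import env
print(env.finish_job())"
```

```text
the job is handed in; nothing more can be done
None
```

The bar is locked down over the three bottles with the handle turned clockwise to its stop; it stayed down on release, the arm is clear, and the job was handed in at about 16.4 s, with measured forces of about 20 N at most.

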